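# Lock the gas inlet adjuster with its keeper and locknut

### The job

Swing the adjuster on the gas inlet module round by its pin until the pin is in line with the index groove, then hang the loose keeper plate by its keyhole over the shoulder screw and slide it along the deck towards the post until it is fully home, flat, with its fork on the adjuster's flats. With the keeper holding the adjuster still, turn the hex locknut above it clockwise until it is tight. Leave the keeper in place and everything else on the bench standing where it is.

Things in the scene. Friction and masses are not known exactly. Their poses are not given: they have to be found in the camera images.
- module: Fixed cream box, the gas inlet module (all sizes in mm): 270 long (x) by 110 wide (y) by 50 high; its flat top is the deck, at z = 50. Origin on the bench midway between screw and post; x runs from screw (x = -65) to post (x = 65), z up; the box reaches from x = -120 to 150.
- screw_head (a point): Centre of the top of the upright shoulder screw fixed in the deck at module x = -65, y = 0: head 14 dia, from 8.5 to 14 above the deck, on a shank 7 dia.
- post_top (a point): Centre of the top of the fixed threaded post at module x = 65, y = 0: 19 dia, top 58 above the deck. Round it sits the adjuster and, above that, the locknut.
- index_groove (a point): Middle of the short dark index groove in the deck, 3 wide, along module x from x = 133 to 148 at y = 0.
- adjuster (a joint): Steel adjuster (inner nut) turning about the post: 44 x 44 square collar from the deck to 20 above, with an arm to a pin 60 from the axis. Value: counter-clockwise from above, -1.2 to 1.2; 0 = pin points along the module's +x, in line with the groove, two flats parallel to x. Stiff (0.06 N m), stays where left; starts at -0.7 to 0.7.
- adjuster_pin (a point): Centre of the top of the adjuster's upright round pin, 10 dia, 45 above the deck, 60 from the post's axis. It stands on a flat arm 12 wide, 4 to 10 above the deck.
- locknut (a joint): Dark hex locknut, 32 across flats, 21 to 41 above the deck, round the post. Value: turn relative to the adjuster, clockwise from above; starts at 0 to 0.3, tight at a stop at 1.2. It drags on the adjuster (0.18 N m) and carries it round unless that is held. With both values 0 the module's x is normal to a pair of flats.
- nut_center (a point): Centre of the locknut, on the post's axis, 31 above the deck; its frame turns with the nut, its x axis normal to a pair of flats (they repeat every 60 degrees).
- keeper: Loose steel plate, 160 long (x from -80 to 80), 6 thick, 70 wide at the fork end (+x), 44 at the keyhole end, 0.32 kg, lying flat, tab up. Origin under it on the centre line, z up. Home: its origin on the module's in x, y and yaw, underside on the deck, the neck's end against the screw's shank. Lower it 40 short of home, where the screw head passes the wide part and the fork is clear.
- keyhole (a point): On the keeper's top face, centre of the keyhole's wide part (keeper x = -28), 26 long by 20 wide, from x = -41 to -15; from there a neck 10 wide runs to x = -68.5, its mouth tapered.
- fork (a point): On the keeper's top face, keeper x = 65, on the post's axis when home. The fork opens to +x: slot 45.6 wide from x = 42, flared at the tips (73 to 80). Its play lets the adjuster follow the locknut by about 0.08 rad before the fork holds it, so the locknut needs that much more turn to reach its stop.
- keeper_tab (a point): Centre of the top of the keeper's upright grip tab, 28 long (x), 10 thick (y), centred at keeper x = 0; top 46 above the underside.
- reagent_bottle: Bystander beside the module: capped amber bottle, 52 dia, 100 high; origin under its centre.
- septa_jar: Bystander beside the module: white jar, 54 dia, 45 high; origin under its centre.
- beaker: Bystander: glass beaker, 66 dia, 75 high; origin under its centre.
- vial_tray: Bystander: grey tray of small vials, 75 x 55, 47 high; origin under its centre.
- spanner: Bystander: open-ended spanner lying flat, 150 long.
- driver: Bystander: screwdriver lying flat, 140 long.
- solvent_can: Bystander: can, 64 dia, 90 high; origin under its centre.

How it is judged (in metres and radians):
On the way, in this order (a step that is already met when the one before it is completed fails the run):
1. the keeper is slid home under the screw head, its fork on the flats of the adjuster, the pin in line with the groove (x of keeper in the frame of module between -0.005 and 0.004 m and y of keeper in the frame of module between -0.004 and 0.004 m and z of keeper in the frame of module between 0.046 and 0.0535 m and angle between the x axis of keeper and the x axis of module, either way round below 0.08 rad and angle between keeper's own z axis and vertical below 0.06 rad and value of joint adjuster between -0.14 and 0.14 rad), for 0.2 s.
2. the locknut is tight while the keeper holds the adjuster (all of step 1 and value of joint locknut above 1.08 rad), for 0.2 s.
At the end, for the whole second after the job is handed in: The keeper lies flat on the deck at rest, within 5 mm of home along the slide, 4 mm sideways and 0.08 rad in yaw; the adjuster is within 0.14 rad of the index groove; the locknut is turned to at least 1.08 rad of its 1.2 rad (all of step 2 and linear speed of keeper below 0.01 m/s); the robot touches nothing.
It fails at once if a bystander is moved more than 30 mm or tipped over (distance of any of reagent_bottle, septa_jar, beaker, vial_tray, spanner, driver, solvent_can from where it was at the start of the episode above 0.03 m or angle between any of reagent_bottle, septa_jar, beaker, vial_tray, solvent_can's own z axis and vertical above 0.5 rad).
It also fails if it takes over 67 s, if anything falls off the work surface, if the arm or the gripper's body presses on something with over 40 N, if the wrist force passes 120 N, or if a joint passes its speed limit or range.

### The arm

A 6-joint arm with a two-finger parallel gripper is mounted at the origin on the work surface. World frame = base frame: x ahead of the robot, y to its left, z up, the work surface at z = 0. Lengths are in m, angles in degrees, forces in N, time in s.
With the tool pointing down it reaches from about 0.25 to 0.725 m from the base axis. Payload 9.7 kg.
Tool frame: the origin (TCP) lies where the fingers leave the gripper's body, on its centre line; the fingertips stand 73 mm ahead of it and the grasp point (between the pads) lies 54 mm ahead of it; y points along the fingers, x is the direction in which the jaws open and shut, and the axes are right-handed (so a half turn about y gives the same grasp; the last joint's range is limited). The gripper opens to 85 mm and grips with 20 to 120 N. Pads are 22 mm wide; open, the fingers measure 114 mm over their backs; the gripper's body (76 mm by 85 mm) begins 54 mm behind the grasp point. The pads swing forward as they close: fully open they stand 13 mm farther back than shut.
Start: joints at [77.177, 4.979, 10.078, 95.1, 0, 90], TCP at [0.122, 0.536, 0.304] pointing down, gripper open.
Joint ranges: [-179.16, 179.16], [-48.56, 103.87], [-65.8, 70.77], [-126.05, 130.52], [-82.76, 87.17], [-180, 180]. Speed limits (degrees/s): [127.2, 127.2, 147.25, 180, 180, 180].

### API

Orientations are given as [roll, pitch, yaw] about the fixed x, y, z axes, in that order (R = Rz(yaw) Ry(pitch) Rx(roll)).
In Python, from workcell import sensors, imaging, bot, models gives the robot as it stands.
- The arm moves only by the tool arm_command, never from a script. Its argument "rows" is one flat list of numbers, 7 for each row, row after row: the shift along the tool's x, y, z in cm, then the turn, a rotation vector about the tool's x, y, z in degrees, then the gripper's target within -1 to 1 (fully open at 1, half-way at 0, shut at -1). A call has 1 to 12 rows; each row is the pose to reach, as a shift and turn from the pose commanded when the call began, along the tool's axes at that moment; what a row does not reach only later rows make up. A row lasts 1/12 s, in which the tool goes at most 41.7 mm and 7.16 degrees, less where a joint would pass 70% of its speed; a pose out of reach is approached as far as the arm can. A call with a gripper value outside its range is refused whole. The fingers move at their own pace and stop on an object; "force" is the grip in N (left out, the last holds). Time passes only in rows, so rows that repeat a pose let the fingers close. It gives the time, the measured TCP pose, the force and the opening at its end, in the units of the state.
- sensors.get_obs(): the state, without advancing time (a new reading comes with each control period).
- imaging.camera(name): name is "side" or "top"; returns a dict with "pixels" (400x640x3 uint8, blue, green, red), "z_map" (400x640 float32, m along the optical axis (not along the pixel's ray), 0 where there is no reading), "camera_matrix" (3x3 intrinsics, pixels), "D" ([k1, k2, p1, p2, k3] as OpenCV has them; the pictures are not rectified), "world_from_camera" (4x4, takes a point from camera to world coordinates). Camera axes: x right, y up, looking along -z (the intrinsics and any distortion apply to the point x, -y, -z); pixel columns grow to the right and rows downward; lengths in m; the calibration is good to about 2 mm. A picture is of the moment at which its call begins.
- bot.job_done(): hands the job in, once; it reports no verdict.
Trained networks look in the newest picture that a camera, given by its name, has taken for a name from the list of things; names that differ only in an ending like _2 or _b are one class to them, and where a whole thing is asked for, a point or a joint stands for the part that bears it (a point fixed in the world has none). Each returns a list of dicts, best first, with "conf" (0 to 1); they miss things now and then, are a little off and sometimes report something else, mostly with a low value. They report only what shows in the picture. A call takes as long as a camera call.
- models.search_frame(thing, camera): "extent" ([centre column, centre row, width, height] in pixels, round what is visible of it).
- models.spot_point(thing, camera): "location" ([column, row] in pixels: a listed point, or the origin of a listed thing).
The state is a dict: "time": time; "q": joint angles; "qd": joint speeds; "joint_efforts": joint torques, N m; "ee_pos": TCP position; "tcp_rot": TCP orientation; "wrist_force": force on the tool from outside, world axes, zero at the start; "torque": the same for the moment, N m; "opening": finger opening in m.
Only numpy, scipy, OpenCV 4.12 (cv2) and the standard library are available. Lean on these libraries where they do the work, as an engineer would, in place of code of your own. Each camera call takes 0.05 s, during which the arm holds its last target.

## Working session

There is one attempt and no reset: what is moved stays moved. The work goes in short steps, Python scripts to look and compute and a tool call to move; the robot and the scene stay as the last step left them, time stands still between calls to the robot, and variables do not carry over. Pictures are saved under pics/ and viewed, and the job is handed in when it is done.

Besides the shell and the picture viewer there is one more tool, called after ">>>" as name(argument=value, ...) on one line, values as JSON. arm_command: Moves the arm, as the interface text tells. Its arguments: {"type":"object","properties":{"rows":{"type":"array","items":{"type":"number"}},"force":{"type":"number"}},"required":["rows"]}

```bash
ls; mkdir -p pics; python3 - <<'E'
from workcell import sensors, imaging, bot, models
import cv2,numpy as np
print(sensors.get_obs())
for c in ("side","top"):
    d=imaging.camera(c); cv2.imwrite(f"pics/{c}0.png",d["pixels"]); np.savez(f"{c}0.npz",**d)
    print(c,d["camera_matrix"],d["D"],d["world_from_camera"])
    for t in ["module","keeper","adjuster","locknut","reagent_bottle","septa_jar","beaker","vial_tray","spanner","driver","solvent_can"]:
        print(t,[(np.round(r["extent"]).tolist(),round(r["conf"],2)) for r in models.search_frame(t,c)[:2]])
    for t in ["screw_head","post_top","index_groove","adjuster_pin","nut_center","keyhole","fork","keeper_tab","keeper","module"]:
        print(t,[(np.round(r["location"],1).tolist(),round(r["conf"],2)) for r in models.spot_point(t,c)[:2]])
print(sensors.get_obs()["time"])
E
```

```text
pics
{'time': 0.0, 'q': array([ 7.71770381e+01,  5.01202698e+00,  1.00331938e+01,  9.50996825e+01,
       -3.51286831e-04,  8.99992836e+01]), 'qd': array([0.09458245, 0.0425258 , 0.06690459, 0.08781191, 0.03638191,
       0.07088666]), 'joint_efforts': array([ 1.48554358e-03, -5.20400798e+01,  4.64785874e+01,  1.69294380e-02,
        7.93887375e-05, -5.71027982e-06]), 'ee_pos': array([0.12203739, 0.53614904, 0.30316282]), 'tcp_rot': array([-9.00003503e+01,  7.85156780e-02,  7.71777545e+01]), 'wrist_force': array([0.81856516, 0.0579903 , 0.09643505]), 'torque': array([0.0242622 , 0.03083459, 0.00610813]), 'opening': 0.08543076415317734}
side [[480.09646556   0.         319.28238831]
 [  0.         480.09646556 205.22387927]
 [  0.           0.           1.        ]] [0.01301438 0.         0.         0.         0.        ] [[ 0.88876091  0.29688167 -0.34923534  0.05549586]
 [-0.45834544  0.56755002 -0.68396376 -0.93050287]
 [-0.00484778  0.76795068  0.64049063  0.99751696]
 [ 0.          0.          0.          1.        ]]
module [([311.0, 218.0, 89.0, 66.0], 0.6), ([445.0, 320.0, 30.
[... 1638 characters left out ...]
.0, 148.0, 8.0, 25.0], 0.31)]
beaker [([371.0, 142.0, 10.0, 39.0], 0.72), ([414.0, 156.0, 29.0, 23.0], 0.62)]
vial_tray [([465.0, 214.0, 36.0, 36.0], 0.62)]
spanner [([160.0, 191.0, 13.0, 50.0], 0.82)]
driver [([370.0, 139.0, 8.0, 44.0], 0.78)]
solvent_can [([484.0, 147.0, 33.0, 21.0], 0.59), ([308.0, 211.0, 14.0, 12.0], 0.4)]
screw_head [([290.4, 163.2], 0.94)]
post_top [([304.9, 209.2], 0.74)]
index_groove [([314.0, 238.7], 0.64)]
adjuster_pin [([306.2, 232.5], 0.61)]
nut_center [([307.1, 209.1], 0.57)]
keyhole [([407.8, 206.4], 0.59)]
fork [([382.4, 227.2], 0.89)]
keeper_tab [([402.5, 210.1], 0.94)]
keeper [([397.9, 214.3], 0.84), ([306.0, 231.5], 0.67)]
module [([300.7, 188.1], 0.7)]
2.2
```

```bash
python3 - <<'E'
import cv2
a=cv2.imread("pics/side0.png");b=cv2.imread("pics/top0.png")
cv2.imwrite("pics/side0c.png",cv2.resize(a[130:370,230:470],(720,600) if 0 else (600,600),interpolation=cv2.INTER_CUBIC))
cv2.imwrite("pics/top0c.png",cv2.resize(b[110:260,240:440],(800,600),interpolation=cv2.INTER_CUBIC))
E
```

```text
(no output)
```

View pics/top0.png

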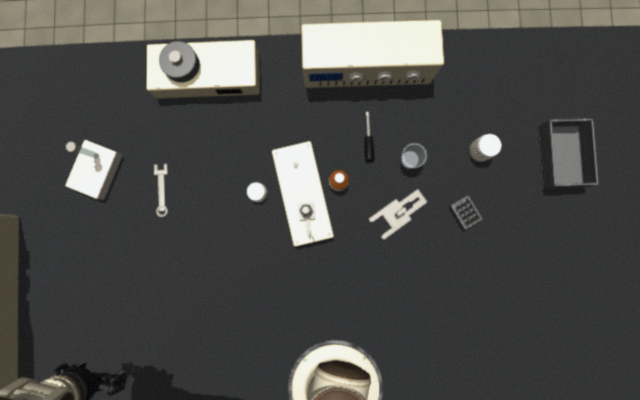

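```bash
sleep 1
```

```text
(no output)
```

View pics/top0c.png

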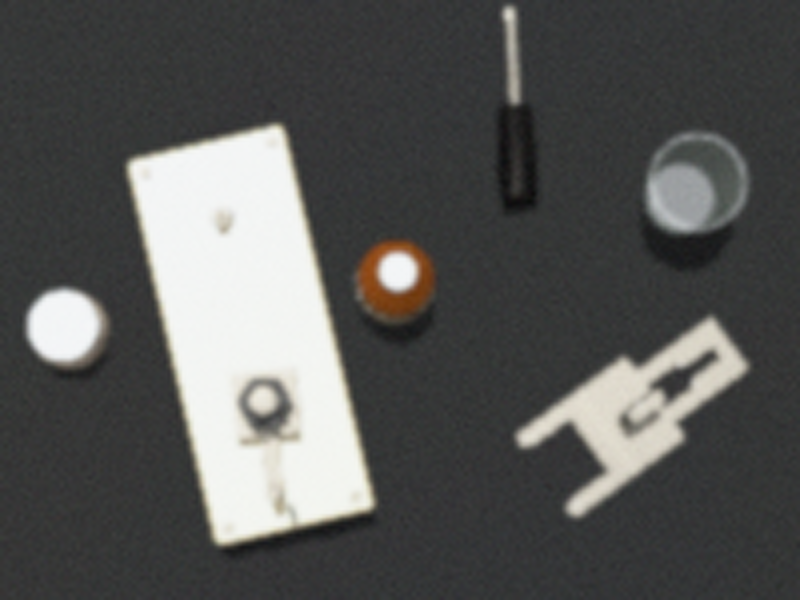

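View pics/side0c.png

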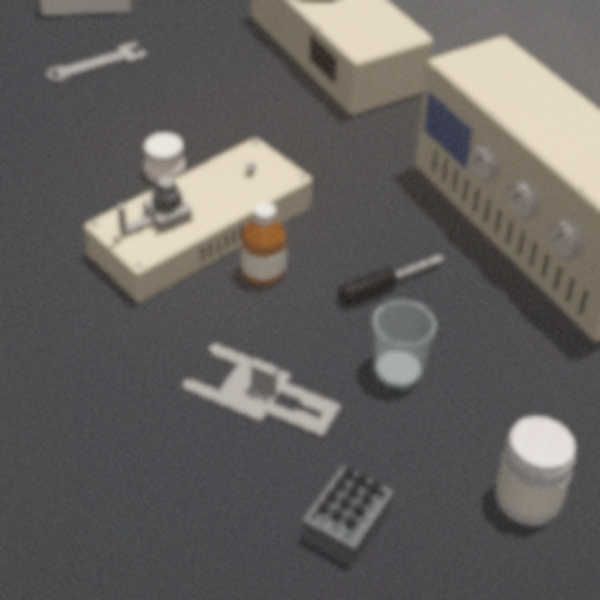

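```bash
cat > h.py <<'E'
import numpy as np,cv2
from scipy.optimize import minimize
def load(c,n): 
    z=np.load(f"{c}{n}.npz"); return {k:z[k] for k in z.files}
def proj(d,P):
    P=np.atleast_2d(P).astype(float); T=np.linalg.inv(d["world_from_camera"])
    p=P@T[:3,:3].T+T[:3,3]; p=p*[1,-1,-1]
    return cv2.projectPoints(p.reshape(-1,1,3),np.zeros(3),np.zeros(3),d["camera_matrix"],d["D"])[0].reshape(-1,2)
def back(d,uv,z):
    uv=np.atleast_2d(uv).astype(float)
    n=cv2.undistortPoints(uv.reshape(-1,1,2),d["camera_matrix"],d["D"]).reshape(-1,2)
    W=d["world_from_camera"]; r=np.c_[n[:,0],-n[:,1],-np.ones(len(n))]@W[:3,:3].T
    return W[:3,3]+r*((z-W[2,3])/r[:,2])[:,None]
def cloud(d):
    h,w=d["z_map"].shape; u,v=np.meshgrid(np.arange(w),np.arange(h)); uv=np.c_[u.ravel(),v.ravel()].astype(float)
    n=cv2.undistortPoints(uv.reshape(-1,1,2),d["camera_matrix"],d["D"]).reshape(-1,2); z=d["z_map"].ravel()
    c=np.c_[n[:,0]*z,-n[:,1]*z,-z]; W=d["world_from_camera"]
    return (c@W[:3,:3].T+W[:3,3]).reshape(h,w,3)
def place(pose,L): # pose x,y,yaw ; L Nx3 local
    x,y,a=pose; c,s=np.cos(a),np.sin(a); L=np.atleast_2d(L)
    return np.c_[x+c*L[:,0]-s*L[:,1],y+s*L[:,0]+c*L[:,1],L[:,2]]
def fill(d,polys,roi,S=8,hull=False):
    x0,y0,x1,y1=roi; im=np.zeros(((y1-y0)*S,(x1-x0)*S),np.uint8)
    for P,v in polys:
        uv=(proj(d,P)-[x0-.5,y0-.5])*S-.5
        q=np.round(uv*16).astype(np.int32)
        if hull: q=cv2.convexHull(q)
        cv2.fillPoly(im,[q.reshape(-1,1,2)],v,shift=4)
    im=cv2.GaussianBlur(im.astype(np.float32)/255,(0,0),0.8*S)
    return cv2.resize(im,(x1-x0,y1-y0),interpolation=cv2.INTER_AREA)
def plate(x,y,z): return np.array([[a,b,z] for a,b in zip(x,y)])/1000.
KO=[(-80,-22),(-80,22),(-15,22),(-15,35),(80,35),(80,26),(73,22.8),(42,22.8),(42,-22.8),(73,-22.8),(80,-26),(80,-35),(-15,-35),(-15,-22)]
KH=[(-41,-10),(-15,-10),(-15,10),(-41,10),(-41,5),(-68.5,5),(-68.5,-5),(-41,-5)]
def A(l,z): return np.array([[a,b,z] for a,b in l])/1000.
def rect(x0,x1,y0,y1): return [(x0,y0),(x1,y0),(x1,y1),(x0,y1)]
E
python3 - <<'E'
from h import *
for c in ("top","side"):
    d=load(c,0); P=cloud(d); z=P[...,2]; print(c,"bench z",np.median(z[250:330,200:300]) if c=="top" else np.median(z[300:390,150:250]))
    ok=(abs(z-.05)<.008)&(d["z_map"]>0)&(P[...,0]<.62)&(P[...,0]>.25)&(abs(P[...,1])<.14)
    n,l,s,ce=cv2.connectedComponentsWithStats(ok.astype(np.uint8)); k=1+np.argmax(s[1:,4]); m=l==k
    print(s[k],np.median(z[m]),z[m].std()); print(cv2.minAreaRect(P[m][:,:2].astype(np.float32)))
pts={"screw_head":((290.4,163.2),(330.7,199.1),.064),"post_top":((304.9,209.2),(297.2,201.6),.108),"adjuster_pin":((306.2,232.5),(276.2,209.6),.095),"groove":((314,238.7),None,.05),
"nut":((307.1,209.1),(297.3,209.3),.081),"keyhole":((407.8,206.4),(345.1,286.9),.006),"fork":((382.4,227.2),(309.8,274.5),.006),"tab":((402.5,210.1),(333.4,275.2),.046)}
for k,(t,s,z) in pts.items():
    print(k,back(load("top",0),t,z)[0][:2].round(4),back(load("side",0),s,z)[0][:2].round(4) if s else "")
    if s:
        a0,a1=back(load("top",0),t,0)[0],back(load("top",0),t,.1)[0];b0,b1=back(load("side",0),s,0)[0],back(load("side",0),s,.1)[0]
        M=np.c_[a1-a0,-(b1-b0)]; t_=np.linalg.lstsq(M,b0-a0,rcond=None)[0]; print("   tri",(a0+t_[0]*(a1-a0)).round(4),(b0+t_[1]*(b1-b0)).round(4))
E
```

```text
top bench z 0.00014279145451223663
[ 278  161   55   86 2912] 0.04989325757695484 0.0028347996955883927
((0.5144137740135193, 0.07015392184257507), (0.23315702378749847, 0.11000294983386993), 11.809444427490234)
side bench z 0.0009847571641794506
[ 264  191   77   50 1458] 0.050388772892920375 0.0025708891675970806
((0.5149589776992798, 0.06767908483743668), (0.23059897124767303, 0.11521580070257187), 11.769160270690918)
screw_head [0.6132 0.1035] [0.6092 0.0763]
   tri [0.6168 0.105  0.0393] [0.6234 0.1021 0.04  ]
post_top [0.4854 0.0662] [0.4909 0.064 ]
   tri [0.4854 0.0662 0.1078] [0.491 0.064 0.108]
adjuster_pin [0.4252 0.065 ] [0.4276 0.0736]
   tri [0.4252 0.0648 0.1027] [0.4244 0.0651 0.1027]
groove [0.4082 0.0461] 
nut [0.4869 0.0614] [0.4891 0.0616]
   tri [0.4869 0.0614 0.0818] [0.4887 0.0606 0.0819]
keyhole [ 0.4896 -0.2173] [ 0.5009 -0.207 ]
   tri [ 0.4889 -0.215   0.0196] [ 0.4945 -0.2175  0.0203]
fork [ 0.434  -0.1441] [ 0.4368 -0.1238]
   tri [ 0.4337 -0.1418  0.0261] [ 0.4292 -0.1399  0.0258]
tab [ 0.4779 -0.1957] [ 0.4754 -0.1873]
   tri [ 0.4776 -0.1946  0.0532] [ 0.4725 -0.1924  0.0526]
```

```bash
cat > fit.py <<'E'
from h import *
def module_fit(n,x0=(.54,.075,np.radians(191)),cams=("top","side")):
    for c in cams:
        d=load(c,n); g=d["pixels"].astype(float).mean(2)
        def T(p):
            top=place(p,A(rect(-120,150,-55,55),50)); bot=place(p,A(rect(-120,150,-55,55),0))
            t=fill(d,[(top,255)],roi); h=fill(d,[(np.r_[top,bot],255)],roi,hull=True)
            return t,h-t
        uv=proj(d,place(x0,A(rect(-120,150,-55,55),25))); roi=(*np.floor(uv.min(0)-12).astype(int),*np.ceil(uv.max(0)+12).astype(int))
        x0_,y0_,x1_,y1_=roi; I=g[y0_:y1_,x0_:x1_]
        W=1-fill(d,[(place(x0,A(rect(20,140,-45,45),zz)),255) for zz in (50,80,108)]+[(place(x0,A(rect(-80,-50,-12,12),zz)),255) for zz in (50,64)],roi)
        yield c,d,roi,I,W,T
def run(gen,x0,name,scale):
    for c,d,roi,I,W,T in gen:
        w=(W>.9)
        def f(q,full=False):
            p=np.array(x0)+np.array(q)*scale; t=T(p)
            M=np.c_[np.ones(w.sum()),*[a[w] for a in t]].reshape(w.sum(),-1) if 0 else np.column_stack([np.ones(w.sum())]+[a[w] for a in t])
            co,*_=np.linalg.lstsq(M,I[w],rcond=None); r=I[w]-M@co
            return np.abs(r).mean() if not full else (p,co,t)
        best=min((minimize(f,q0,method="Nelder-Mead",options=dict(xatol=.01,fatol=1e-4,initial_simplex=np.array(q0)+np.array([[0,0,0],[4,0,0],[0,4,0],[0,0,3]]))) for q0 in ([0,0,0],[3,-3,1.])),key=lambda r:r.fun)
        p,co,_=f(best.x,True); print(name,c,p[:2].round(4),np.degrees(p[2]).round(2),"res",round(best.fun,2),co.round(1)); yield c,d,roi,p
def keeper_fit(n,x0,dz=0,cams=("top","side"),lab=True):
    for c in cams:
        d=load(c,n); g=d["pixels"].astype(float).mean(2)
        uv=proj(d,place(x0,A(rect(-80,80,-35,35),6+dz))); roi=(*np.floor(uv.min(0)-10).astype(int),*np.ceil(uv.max(0)+10).astype(int))
        a,b,e,f_=roi; I=g[b:f_,a:e]
        W=1-fill(d,[(place(x0,A(rect(-18,18,-9,9),zz+dz)),255) for zz in (6,20,35,46)],roi)
        def T(p,d=d,roi=roi): return [fill(d,[(place(p,A(KO,6+dz)),255),(place(p,A(KH,6+dz)),0)],roi)]
        yield c,d,roi,I,W,T
E
python3 - <<'E'
from fit import *
for c in ("top","side"):
    d=load(c,0);P=cloud(d)
    m=(P[...,0]>.38)&(P[...,0]<.56)&(P[...,1]<-.09)&(P[...,1]>-.28)&(P[...,2]>.003)&(P[...,2]<.04); print(c,np.percentile(P[m][:,2],[5,25,50,75,95]).round(4),m.sum())
x0=(.54,.075,np.radians(191.8))
for _ in run(module_fit(0,x0),x0,"module",np.array([.001,.001,.01])): pass
xk=(.478,-.192,np.radians(127))
for dz in (0,8,14):
  for _ in run(keeper_fit(0,xk,dz),xk,f"keeper dz{dz}",np.array([.001,.001,.01])): pass
E
```

```text
top [0.0032 0.004  0.0052 0.007  0.0104] 1283
side [0.0032 0.004  0.0056 0.0078 0.0208] 1057
module top [0.5477 0.0783] 191.7 res 6.45 [ 57.5 185.8   0. ]
module side [0.5516 0.0778] 191.84 res 8.16 [ 85.1 129.9  28.5]
keeper dz0 top [ 0.4751 -0.1916] 123.99 res 2.91 [ 53.9 161.3]
keeper dz0 side [ 0.4775 -0.192 ] 124.15 res 3.57 [ 79.5 106.1]
keeper dz8 top [ 0.4748 -0.1909] 123.84 res 2.77 [ 53.6 160.9]
keeper dz8 side [ 0.4742 -0.1983] 124.11 res 3.54 [ 79.6 103. ]
keeper dz14 top [ 0.4745 -0.1898] 124.2 res 2.73 [ 53.5 160. ]
keeper dz14 side [ 0.4719 -0.2022] 124.18 res 3.72 [ 79.6 100.3]
```

```bash
python3 - <<'E'
from fit import *
x0=(.549,.078,np.radians(191.8)); xk=(.476,-.192,np.radians(124.1))
outs=[]
for c in("top","side"):
    d=load(c,0); im=d["pixels"]; S=5
    for nm,p,polys in (("m",x0,[A(rect(-120,150,-55,55),50),A(rect(43,87,-22,22),70),A(rect(133,148,-1.5,1.5),50)]+[np.array([[cx+r*np.cos(t),r*np.sin(t),z] for t in np.linspace(0,6.28,30)])/1000 for cx,r,z in((-65,7,64),(65,9.5,108),(65,16,91))]),("k",xk,[A(KO,6),A(KH,6),A(rect(-14,14,-5,5),46)])):
        uv=proj(d,place(p,polys[0])); a,b=np.floor(uv.min(0)-14).astype(int)
        e,f=np.ceil(uv.max(0)+14).astype(int); S=min(800/(e-a),600/(f-b)); cr=cv2.resize(im[b:f,a:e],None,fx=S,fy=S,interpolation=cv2.INTER_CUBIC)
        for P in polys: cv2.polylines(cr,[np.round((proj(d,place(p,P))-[a-.5,b-.5])*S*8).astype(np.int32)],True,(0,0,255),1,cv2.LINE_AA,3)
        cv2.imwrite(f"pics/ov_{nm}_{c}.png",cr); print(nm,c,a,b,S)
E
```

```text
m top 257 125 4.444444444444445
k top 354 174 7.594936708860759
m side 248 170 6.6115702479338845
k side 287 253 8.695652173913043
```

View pics/ov_m_top.png

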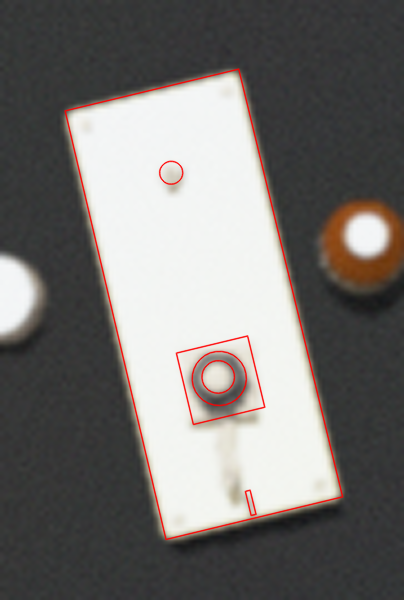

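View pics/ov_m_side.png

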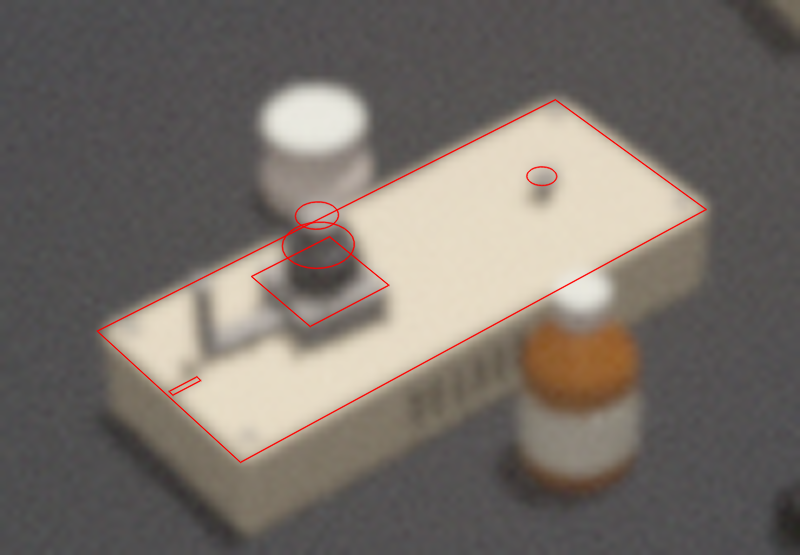

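View pics/ov_k_top.png

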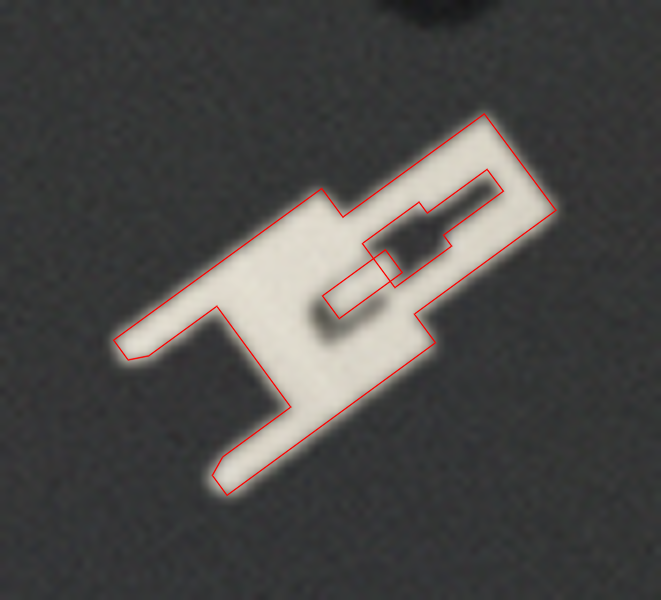

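View pics/ov_k_side.png

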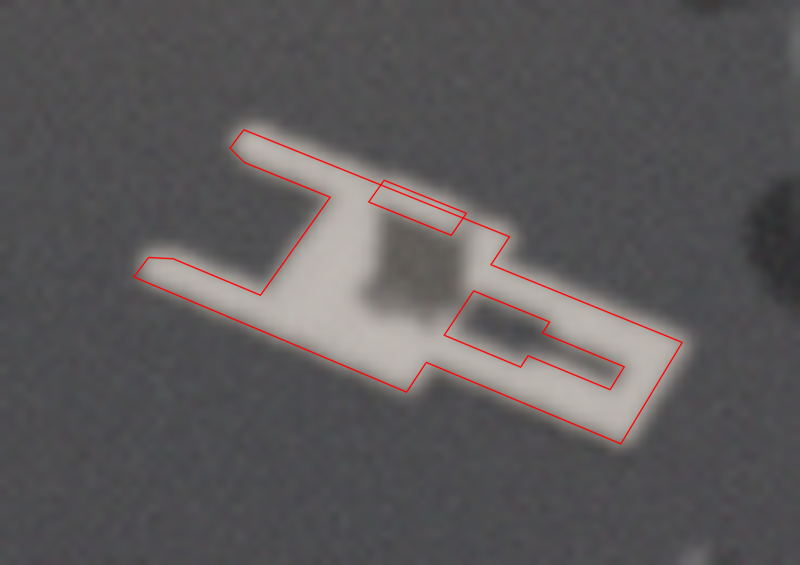

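```bash
python3 - <<'E'
from fit import *
for c,x0 in(("top",(.5477,.0783,np.radians(191.7))),("side",(.5516,.0778,np.radians(191.8)))):
    d=load(c,0); im=d["pixels"]
    uv=proj(d,place(x0,A([(60,-30),(60,30),(150,30),(150,-30)],60))); a,b=np.floor(uv.min(0)-6).astype(int); e,f=np.ceil(uv.max(0)+6).astype(int); S=min(800/(e-a),600/(f-b))
    cr0=cv2.resize(im[b:f,a:e],None,fx=S,fy=S,interpolation=cv2.INTER_CUBIC); L=[]
    for al in (-.3,-.15):
        cr=cr0.copy(); ca,sa=np.cos(al),np.sin(al); R=np.array([[ca,-sa,0],[sa,ca,0],[0,0,1]])
        ax=np.array([.065,0,0])
        for P in [A([(-22,-22),(22,-22),(22,22),(-22,22)],70),A([(22,-6),(60,-6),(60,6),(22,6)],60)]+[np.array([[60+5*np.cos(t),5*np.sin(t),z] for t in np.linspace(0,6.28,20)])/1000 for z in (60,95)]:
            cv2.polylines(cr,[np.round((proj(d,place(x0,P@R.T+ax))-[a-.5,b-.5])*S*8).astype(np.int32)],True,(0,0,255),1,cv2.LINE_AA,3)
        L.append(cr)
    o=np.hstack(L); k=min(1,800/o.shape[1],600/o.shape[0]); cv2.imwrite(f"pics/adj_{c}.png",cv2.resize(o,None,fx=k,fy=k))
E
```

```text
(no output)
```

View pics/adj_top.png

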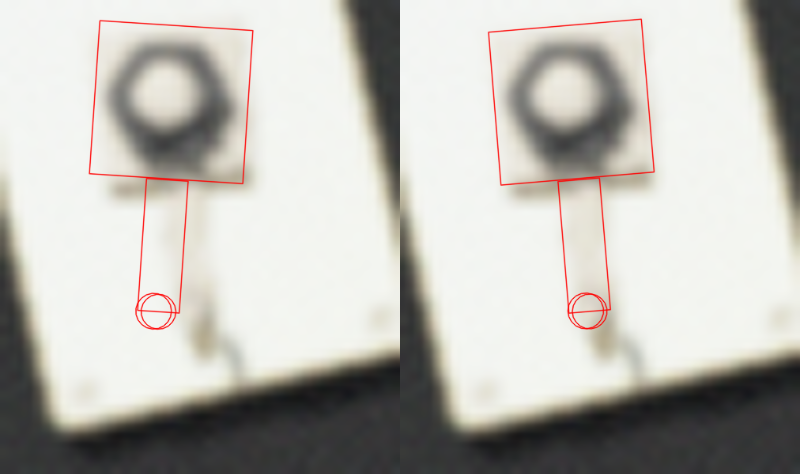

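View pics/adj_side.png

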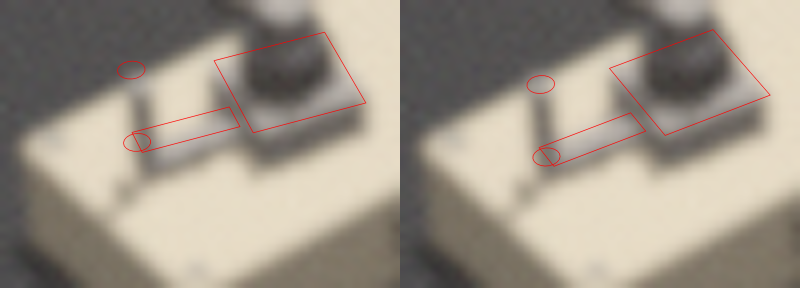

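```bash
cat > go.py <<'E'
import numpy as np
# delta(cur=(x,y,z,yaw deg), tgt): rows numbers
def delta(c,t):
    a=np.radians(c[3]); ex=np.array([np.cos(a),np.sin(a)]); ez=np.array([-np.sin(a),np.cos(a)])
    d=np.array(t[:2])-c[:2]
    return [round(float(v),2) for v in (d@ex*100,(c[2]-t[2])*100,d@ez*100,0,-((t[3]-c[3]+180)%360-180),0)]
E
python3 -c "
from go import *
print(delta((.122,.536,.304,77.18),(.4266,.0525,.304,101.75)))"
```

```text
[-40.39, 0.0, -40.43, 0.0, -24.57, 0.0]
```

>>> arm_command(rows=[-10, 0, -10, 0, -8, 0, 1, -10, 0, -10, 0, -8, 0, 1, -10, 0, -10, 0, -8, 0, 1, -10, 0, -10, 0, -8, 0, 1], force=20)

```text
time: 2.53
ee_pos: [0.1987, 0.4134, 0.3043]
tcp_rot: [-90.0, 0.0, 85.1]
wrist_force: [-0.1, -1.1, 0.2]
opening: 0.0854
```

```bash
python3 -c "
from workcell import sensors
o=sensors.get_obs();print(o['time'],o['q'].round(1),o['ee_pos'].round(4),o['tcp_rot'].round(2))"
```

```text
2.5333 [64.4 -7.4 -2.1 95.4 -0.  69.2] [0.1987 0.4134 0.3043] [-9.004e+01  2.000e-02  8.512e+01]
```

```bash
python3 -c "
from go import *
print(delta((.1987,.4136,.304,85.18),(.4266,.0525,.304,101.75)))"
```

```text
[-34.07, 0.0, -25.74, 0.0, -16.57, 0.0]
```

>>> arm_command(rows=[-34.07, 0, -25.74, 0, -16.6, 0, 1, -34.07, 0, -25.74, 0, -16.6, 0, 1, -34.07, 0, -25.74, 0, -16.6, 0, 1, -34.07, 0, -25.74, 0, -16.6, 0, 1, -34.07, 0, -25.74, 0, -16.6, 0, 1, -34.07, 0, -25.74, 0, -16.6, 0, 1, -34.07, 0, -25.74, 0, -16.6, 0, 1, -34.07, 0, -25.74, 0, -16.6, 0, 1, -34.07, 0, -25.74, 0, -16.6, 0, 1, -34.07, 0, -25.74, 0, -16.6, 0, 1, -34.07, 0, -25.74, 0, -16.6, 0, 1, -34.07, 0, -25.74, 0, -16.6, 0, 1])

```text
time: 3.53
ee_pos: [0.4267, 0.0524, 0.3035]
tcp_rot: [-90.0, 0.0, 101.5]
wrist_force: [0.4, -0.1, -0.4]
opening: 0.0856
```

>>> arm_command(rows=[0, 4, 0, 0, 0, 0, 1, 0, 8, 0, 0, 0, 0, 1, 0, 12, 0, 0, 0, 0, 0.6, 0, 15, 0, 0, 0, 0, 0.4, 0, 16.4, 0, 0, 0, 0, 0.2, 0, 16.4, 0, 0, 0, 0, 0.2])

```text
time: 4.03
ee_pos: [0.4232, 0.0557, 0.1365]
tcp_rot: [-89.7, -0.0, 101.8]
wrist_force: [0.3, 0.3, -0.5]
opening: 0.0518
```

```bash
cat > snap.py <<'E'
import sys; from workcell import imaging,sensors; import cv2,numpy as np
n=sys.argv[1]; from h import *
pt=[float(v) for v in sys.argv[2:5]]; r=float(sys.argv[5]) if len(sys.argv)>5 else .08
L=[]
for c in ("top","side"):
    d=imaging.camera(c); np.savez(f"{c}{n}.npz",**d); cv2.imwrite(f"pics/{c}{n}.png",d["pixels"])
    u=proj(d,pt)[0]; k=r*480/1.3; a,b=[int(max(0,v)) for v in u-k]; e,f=[int(v) for v in u+k]
    cr=d["pixels"][b:f,a:e]; L.append(cv2.resize(cr,(398,398),interpolation=cv2.INTER_CUBIC)); print(c,"crop origin",a,b,"scale",398/(e-a))
cv2.imwrite(f"pics/snap{n}.png",np.hstack(L)); o=sensors.get_obs(); print(o["time"],o["q"].round(1),o["ee_pos"].round(4),o["tcp_rot"].round(2),o["wrist_force"].round(1),o["opening"])
E
python3 snap.py 1 .44 .055 .08 .12
```

```text
top crop origin 265 182 scale 4.47191011235955
side crop origin 238 171 scale 4.47191011235955
4.1333 [  7.5 -11.8 -24.   77.8   0.   -4.3] [0.4251 0.0559 0.1405] [-90.    -0.   101.81] [0.4 1.1 0.2] 0.051184097294914646
```

View pics/snap1.png

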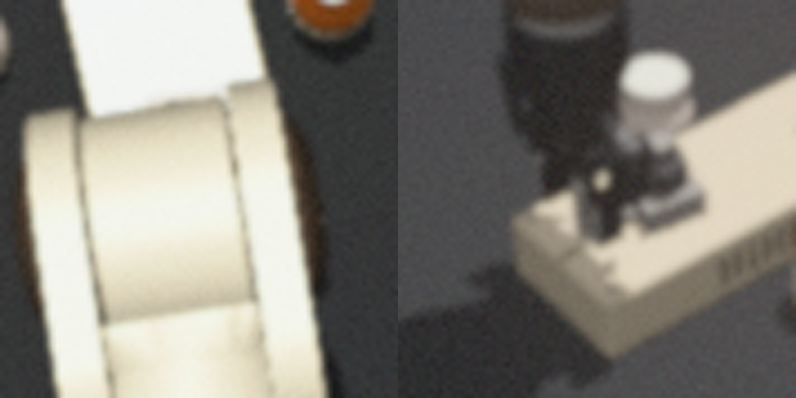

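>>> arm_command(rows=[-0.36, 0, -0.08, 0, 0, 0, 0.2, -0.36, 0, -0.08, 0, 0, 0, 0.2, -0.36, 0, -0.08, 0, 0, 0, 0.2])

```text
time: 4.38
ee_pos: [0.4274, 0.0521, 0.1413]
tcp_rot: [-90.1, 0.0, 101.8]
wrist_force: [0.6, 0.8, 0.6]
opening: 0.0511
```

>>> arm_command(rows=[0, 0.1, 0, 0, 0, 0, -0.5, 0, 0.1, 0, 0, 0, 0, -1, 0, 0.1, 0, 0, 0, 0, -1, 0, 0.1, 0, 0, 0, 0, -1, 0, 0.1, 0, 0, 0, 0, -1, 0, 0.1, 0, 0, 0, 0, -1])

```text
time: 4.88
ee_pos: [0.4267, 0.0521, 0.139]
tcp_rot: [-90.0, -0.0, 101.8]
wrist_force: [-1.4, 1.2, 2.6]
opening: 0.0091
```

```bash
python3 -c "
from workcell import sensors
for i in range(3):
  o=sensors.get_obs();print(o['time'],o['q'].round(2),o['ee_pos'].round(4),o['tcp_rot'].round(2),o['wrist_force'].round(1),o['opening'])"
```

```text
4.8833 [ 6.960e+00 -1.162e+01 -2.398e+01  7.765e+01  1.000e-02 -4.820e+00] [0.4267 0.0521 0.139 ] [-8.9990e+01 -1.0000e-02  1.0178e+02] [-1.4  1.2  2.6] 0.009132562210358063
4.8833 [ 6.960e+00 -1.162e+01 -2.398e+01  7.765e+01  1.000e-02 -4.820e+00] [0.4267 0.0521 0.139 ] [-8.9990e+01 -1.0000e-02  1.0178e+02] [-1.4  1.2  2.6] 0.009132562210358063
4.8833 [ 6.960e+00 -1.162e+01 -2.398e+01  7.765e+01  1.000e-02 -4.820e+00] [0.4267 0.0521 0.139 ] [-8.9990e+01 -1.0000e-02  1.0178e+02] [-1.4  1.2  2.6] 0.009132562210358063
```

>>> arm_command(rows=[0, 0, 0, 0, 0, 0, -0.3, 0, 0, 0, 0, 0, 0, -0.3, 0, -1, 0, 0, 0, 0, -0.1, 0, -5, 0, 0, 0, 0, 0, 0, -9, 0, 0, 0, 0, 0, 0, -13, 0, 0, 0, 0, 0, 0, -14, 0, 0, 0, 0, 0])

```text
time: 5.47
ee_pos: [0.4276, 0.0521, 0.2857]
tcp_rot: [-90.4, 0.0, 101.8]
wrist_force: [0.1, 0.3, -0.6]
opening: 0.043
```

```bash
python3 -c "
from go import *
from workcell import sensors
o=sensors.get_obs();p=o['ee_pos'];print(p,o['tcp_rot'],o['opening']); print(delta((p[0],p[1],p[2],o['tcp_rot'][2]),(.476,-.192,.25,34.1)))"
```

```text
[0.42759709 0.05214605 0.28565434] [-9.04417525e+01  4.62319854e-02  1.01776332e+02] 0.042996100471597
[-24.89, 3.57, 0.24, 0.0, 67.68, 0.0]
```

>>> arm_command(rows=[-24.9, 2.8, 0.2, 0, 67.7, 0, 0, -24.9, 2.8, 0.2, 0, 67.7, 0, 0, -24.9, 2.8, 0.2, 0, 67.7, 0, 0, -24.9, 2.8, 0.2, 0, 67.7, 0, 0, -24.9, 2.8, 0.2, 0, 67.7, 0, 0, -24.9, 2.8, 0.2, 0, 67.7, 0, 0, -24.9, 2.8, 0.2, 0, 67.7, 0, 0, -24.9, 2.8, 0.2, 0, 67.7, 0, 0, -24.9, 2.8, 0.2, 0, 67.7, 0, 0, -24.9, 2.8, 0.2, 0, 67.7, 0, 0, -24.9, 2.8, 0.2, 0, 67.7, 0, 0, -24.9, 2.8, 0.2, 0, 67.7, 0, 0])

```text
time: 6.47
ee_pos: [0.4756, -0.1922, 0.2512]
tcp_rot: [-90.0, -0.0, 34.2]
wrist_force: [-1.2, -0.2, 0.5]
opening: 0.0431
```

```bash
python3 snap.py 2 .45 .055 .08 .1; python3 -c "
from workcell import sensors
from go import *
o=sensors.get_obs();p=o['ee_pos']; print(delta((p[0],p[1],p[2],o['tcp_rot'][2]),(.476,-.192,.09,34.1)))"
```

```text
top crop origin 273 186 scale 5.4520547945205475
side crop origin 249 177 scale 5.378378378378378
6.5667 [-22.   -0.9  -1.8  89.1  -0.   33.8] [ 0.4756 -0.192   0.2511] [-90.01  -0.    34.21] [-0.4 -1.   0.3] 0.04256315517343791
[0.03, 16.11, -0.02, 0.0, 0.11, 0.0]
```

View pics/snap2.png

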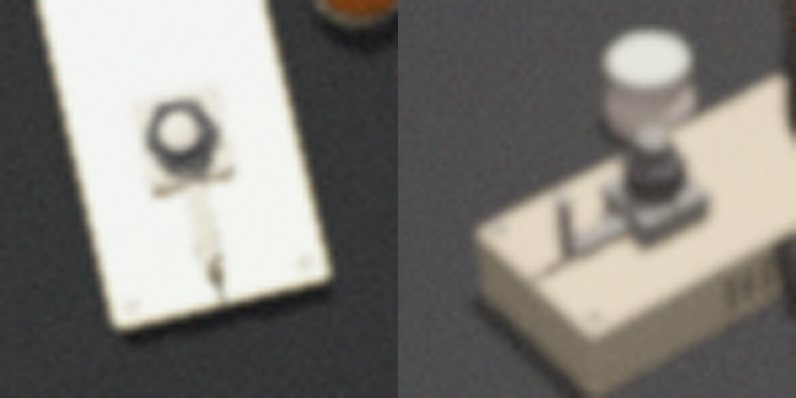

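>>> arm_command(rows=[0, 4, 0, 0, 0, 0, 0, 0, 8, 0, 0, 0, 0, 0, 0, 12, 0, 0, 0, 0, 0, 0, 15, 0, 0, 0, 0, 0, 0, 16.2, 0, 0, 0, 0, 0, 0, 16.2, 0, 0, 0, 0, -0.4, 0, 16.2, 0, 0, 0, 0, -1, 0, 16.2, 0, 0, 0, 0, -1, 0, 16.2, 0, 0, 0, 0, -1, 0, 16.2, 0, 0, 0, 0, -1, 0, 16.2, 0, 0, 0, 0, -1], force=60)

```text
time: 7.48
ee_pos: [0.4768, -0.1925, 0.0913]
tcp_rot: [-90.2, -0.1, 34.1]
wrist_force: [0.1, 1.3, 6.5]
opening: 0.0095
```

```bash
python3 snap.py 3 .476 -.19 .03 .12
```

```text
top crop origin 355 166 scale 4.5227272727272725
side crop origin 289 235 scale 4.47191011235955
7.5833 [-22.    1.3 -17.4  71.1   0.   33.9] [ 0.4768 -0.1925  0.0913] [-90.18  -0.14  34.09] [0.7 0.6 7.7] 0.008738784334930737
```

View pics/snap3.png

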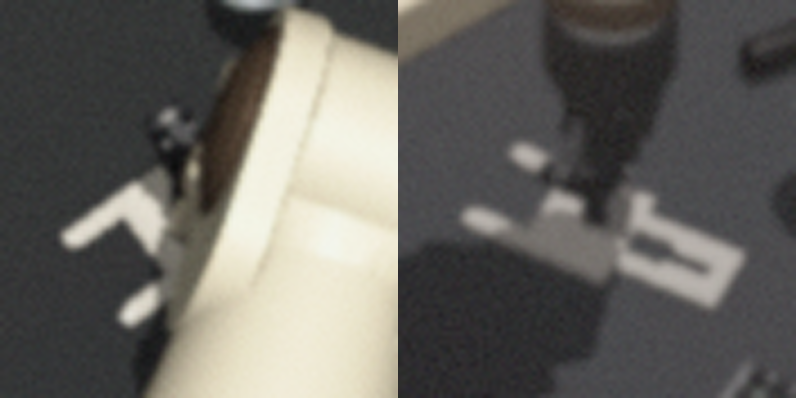

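>>> arm_command(rows=[0, -2, 0, 0, 0, 0, -1, 0, -5, 0, 0, 0, 0, -1, 0, -9, 0, 0, 0, 0, -1, 0, -13, 0, 0, 0, 0, -1, 0, -16, 0, 0, 0, 0, -1, 0, -16, 0, 0, 0, 0, -1, 0, -16, 0, 0, 0, 0, -1])

```text
time: 8.17
ee_pos: [0.4763, -0.1924, 0.2511]
tcp_rot: [-90.2, -0.1, 34.1]
wrist_force: [-1.3, 0.8, -3.5]
opening: 0.0092
```

```bash
python3 -c "
from workcell import sensors
from go import *
o=sensors.get_obs();p=o['ee_pos'];print(o['time'],p,o['tcp_rot'],o['wrist_force'],o['opening']); print(delta((p[0],p[1],p[2],o['tcp_rot'][2]),(.589,.0863,.25,101.75)))"
```

```text
8.1667 [ 0.47628191 -0.19239101  0.2511371 ] [-90.20054877  -0.13250326  34.0830784 ] [-1.28769831  0.82007429 -3.45743474] 0.009154785048812146
[24.95, 0.11, 16.77, 0.0, -67.67, 0.0]
```

>>> arm_command(rows=[1, 0, 0.7, 0, -3, 0, -1, 3, 0, 2, 0, -8, 0, -1, 5.5, 0, 3.7, 0, -15, 0, -1, 8, 0, 5.4, 0, -22, 0, -1, 10.5, 0, 7.1, 0, -29, 0, -1, 13, 0, 8.7, 0, -36, 0, -1, 15.5, 0, 10.4, 0, -43, 0, -1, 18, 0, 12.1, 0, -50, 0, -1, 20.5, 0, 13.8, 0, -56, 0, -1, 23, 0, 15.5, 0, -62, 0, -1, 24.5, 0, 16.5, 0, -66, 0, -1, 24.95, 0, 16.77, 0, -67.67, 0, -1])

```text
time: 9.17
ee_pos: [0.5884, 0.0892, 0.2464]
tcp_rot: [-89.8, -0.0, 102.1]
wrist_force: [0.9, 0.7, -3.2]
opening: 0.0089
```

>>> arm_command(rows=[0, 2, 0, 0, 0, 0, -1, 0, 5, 0, 0, 0, 0, -1, 0, 7, 0, 0, 0, 0, -1, 0, 8, 0, 0, 0, 0, -1, 0, 8, 0, 0, 0, 0, -1, 0, 8, 0, 0, 0, 0, -1])

```text
time: 9.67
ee_pos: [0.588, 0.0862, 0.1687]
tcp_rot: [-89.9, 0.0, 101.7]
wrist_force: [1.1, -0.1, -2.6]
opening: 0.0089
```

```bash
python3 snap.py 4 .58 .085 .07 .13
```

```text
top crop origin 249 126 scale 4.145833333333333
side crop origin 272 150 scale 4.145833333333333
9.7667 [ 8.4 10.5  1.4 80.8 -0.  -3.4] [0.5888 0.0865 0.1704] [-9.0110e+01  1.0000e-02  1.0172e+02] [-0.7  0.6 -2.5] 0.00911335659567902
```

View pics/snap4.png

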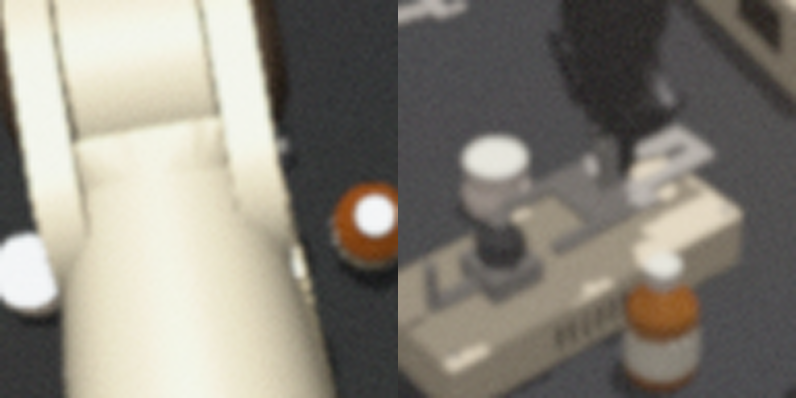

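```bash
cat > ov.py <<'E'
from fit import *
import sys
def ov(c,n,items,out,roi=None,W=800,H=600):
    d=load(c,n); im=d["pixels"]
    allp=np.vstack([proj(d,P) for P,_ in items]); 
    a,b,e,f=roi or (*np.floor(allp.min(0)-8).astype(int),*np.ceil(allp.max(0)+8).astype(int)); a=max(a,0);b=max(b,0)
    S=min(W/(e-a),H/(f-b)); cr=cv2.resize(im[b:f,a:e],None,fx=S,fy=S,interpolation=cv2.INTER_CUBIC)
    for P,col in items: cv2.polylines(cr,[np.round((proj(d,P)-[a-.5,b-.5])*S*8).astype(np.int32)],True,col,1,cv2.LINE_AA,3)
    cv2.imwrite(out,cr)
def circ(cx,r,z): return np.array([[cx+r*np.cos(t),r*np.sin(t),z] for t in np.linspace(0,6.28,30)])/1000
E
python3 - <<'E'
from ov import *
m=(.5516,.0778,np.radians(191.8)); k=(.5908,.0860,np.radians(191.75))
ov("side",4,[(place(k,A(KO,85)),(0,0,255)),(place(k,A(KH,85)),(0,0,255)),(place(k,A(rect(-14,14,-5,5),125)),(0,255,255)),(place(m,A(rect(-120,150,-55,55),50)),(0,255,0)),(place(m,circ(-65,7,64)),(255,0,0)),(place(m,A(rect(43,87,-22,22),70)),(0,255,0))],"pics/ov4.png",roi=(280,150,380,235))
E
```

```text
(no output)
```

View pics/ov4.png

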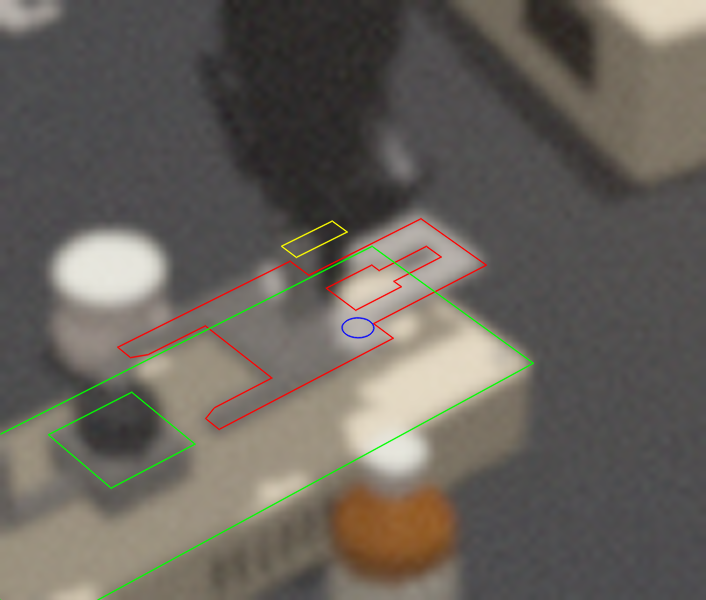

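>>> arm_command(rows=[0, 0.6, 0, 0, 0, 0, -1, 0, 1.2, 0, 0, 0, 0, -1, 0, 1.6, 0, 0, 0, 0, -1, 0, 2.0, 0, 0, 0, 0, -1, 0, 2.4, 0, 0, 0, 0, -1, 0, 2.6, 0, 0, 0, 0, -1, 0, 2.6, 0, 0, 0, 0, -1, 0, 2.6, 0, 0, 0, 0, -1])

```text
time: 10.43
ee_pos: [0.5883, 0.0866, 0.1428]
tcp_rot: [-90.0, -0.0, 101.7]
wrist_force: [0.4, 0.5, -2.6]
opening: 0.0088
```

```bash
python3 snap.py 5 .58 .085 .05 .13
python3 - <<'E'
from ov import *
m=(.5516,.0778,np.radians(191.8)); k=(.5908,.0860,np.radians(191.75))
ov("side",5,[(place(k,A(KO,58)),(0,0,255)),(place(k,A(KH,58)),(0,0,255)),(place(m,A(rect(-120,150,-55,55),50)),(0,255,0)),(place(m,circ(-65,7,64)),(255,0,0)),(place(m,A(rect(43,87,-22,22),70)),(0,255,0))],"pics/ov5.png",roi=(280,150,380,235))
E
```

```text
top crop origin 249 127 scale 4.145833333333333
side crop origin 272 155 scale 4.145833333333333
10.5333 [ 8.4 10.9 -1.1 78.  -0.  -3.4] [0.5884 0.0866 0.1431] [-90.02   0.   101.75] [ 1.  -0.  -2.9] 0.009002674396538096
```

View pics/ov5.png

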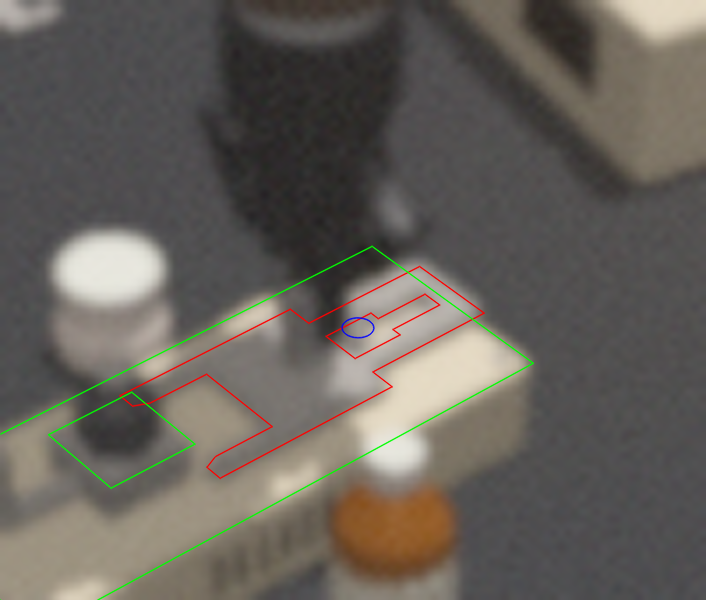

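>>> arm_command(rows=[0, 0.1, 0, 0, 0, 0, -1, 0, 0.15, 0, 0, 0, 0, -1, 0, 0.15, 0, 0, 0, 0, -1])

```text
time: 10.78
ee_pos: [0.5884, 0.0866, 0.1414]
tcp_rot: [-90.0, 0.0, 101.7]
wrist_force: [-0.4, -0.3, -3.5]
opening: 0.0089
```

>>> arm_command(rows=[0, 0.05, 0.4, 0, 0, 0, -1, 0, 0.05, 0.8, 0, 0, 0, -1, 0, 0.05, 1.2, 0, 0, 0, -1, 0, 0.05, 1.6, 0, 0, 0, -1, 0, 0.05, 2.0, 0, 0, 0, -1, 0, 0.05, 2.4, 0, 0, 0, -1, 0, 0.05, 2.4, 0, 0, 0, -1])

```text
time: 11.37
ee_pos: [0.5643, 0.0811, 0.1414]
tcp_rot: [-90.0, 0.1, 101.7]
wrist_force: [0.4, -4.9, 1.3]
opening: 0.0087
```

>>> arm_command(rows=[-0.05, 0, 0.4, 0, 0, 0, -1, -0.05, 0, 0.8, 0, 0, 0, -1, -0.05, 0, 1.1, 0, 0, 0, -1, -0.05, 0, 1.4, 0, 0, 0, -1, -0.05, 0, 1.6, 0, 0, 0, -1, -0.05, 0, 1.6, 0, 0, 0, -1])

```text
time: 11.87
ee_pos: [0.5491, 0.0777, 0.1413]
tcp_rot: [-90.0, 0.0, 101.7]
wrist_force: [3.3, -3.5, 2.0]
opening: 0.009
```

```bash
python3 -c "
from workcell import sensors
o=sensors.get_obs();print(o['time'],o['ee_pos'].round(4),o['tcp_rot'].round(2),o['wrist_force'].round(1),o['torque'].round(2),o['opening'])"
```

```text
11.8667 [0.5491 0.0777 0.1413] [-9.0050e+01  3.0000e-02  1.0174e+02] [ 3.3 -3.5  2. ] [-0.74 -0.6   0.17] 0.008981259099862039
```

>>> arm_command(rows=[-0.03, 0, 0.1, 0, 0, 0, -1, -0.03, 0, 0.2, 0, 0, 0, -1, -0.03, 0, 0.2, 0, 0, 0, -1])

```text
time: 12.12
ee_pos: [0.5478, 0.0773, 0.1413]
tcp_rot: [-90.1, 0.0, 101.7]
wrist_force: [6.0, -2.5, 0.1]
opening: 0.0086
```

>>> arm_command(rows=[0, 0, 0.1, 0, 0, 0, -1, 0, 0, 0.2, 0, 0, 0, -1, 0, 0, 0.3, 0, 0, 0, -1, 0, 0, 0.3, 0, 0, 0, -1])

```text
time: 12.45
ee_pos: [0.5471, 0.0772, 0.1414]
tcp_rot: [-90.4, 0.0, 101.8]
wrist_force: [20.7, 0.9, -7.1]
opening: 0.0092
```

>>> arm_command(rows=[0, 0, -0.25, 0, 0, 0, -1, 0, 0, -0.25, 0, 0, 0, -0.5, 0, 0, -0.25, 0, 0, 0, -0.4, 0, 0, -0.25, 0, 0, 0, -0.4, 0, -1, -0.25, 0, 0, 0, -0.4, 0, -4, -0.25, 0, 0, 0, -0.4, 0, -8, -0.25, 0, 0, 0, -0.2, 0, -11, -0.25, 0, 0, 0, 0, 0, -12, -0.25, 0, 0, 0, 0, 0, -12, -0.25, 0, 0, 0, 0])

```text
time: 13.28
ee_pos: [0.5475, 0.0774, 0.2647]
tcp_rot: [-90.3, 0.0, 101.8]
wrist_force: [-0.0, 0.1, 0.5]
opening: 0.0429
```

```bash
python3 snap.py 6 .52 .075 .05 .13
python3 - <<'E'
from ov import *
m=(.5516,.0778,np.radians(191.8)); k=m
ov("side",6,[(place(k,A(KO,56)),(0,0,255)),(place(k,A(KH,56)),(0,0,255)),(place(m,A(rect(-120,150,-55,55),50)),(0,255,0)),(place(m,circ(-65,7,64)),(255,0,0)),(place(m,A(rect(43,87,-22,22),70)),(0,255,0))],"pics/ov6.png",roi=(260,160,360,245))
E
```

```text
top crop origin 254 149 scale 4.145833333333333
side crop origin 256 163 scale 4.145833333333333
13.3833 [ 8.   4.6  4.8 90.3  0.  -3.7] [0.5467 0.0772 0.2604] [-8.9980e+01 -1.0000e-02  1.0175e+02] [-0.1 -0.4 -0.7] 0.04281705051074966
```

View pics/ov6.png

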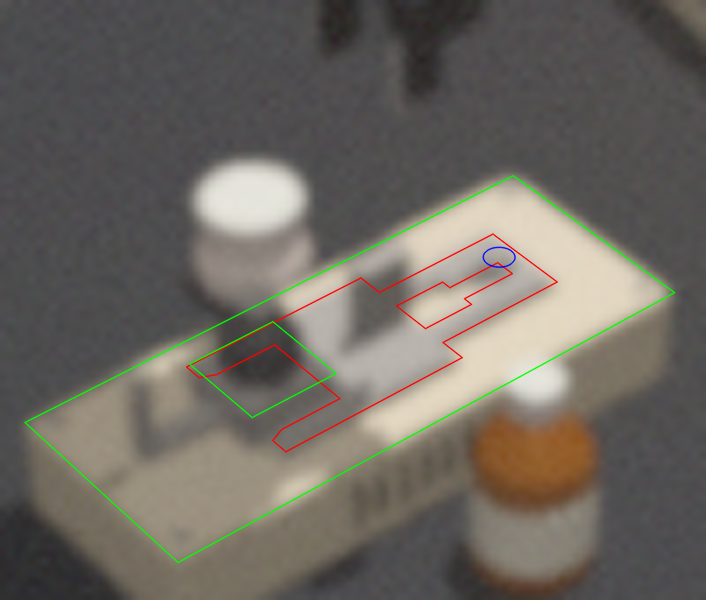

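View pics/snap6.png

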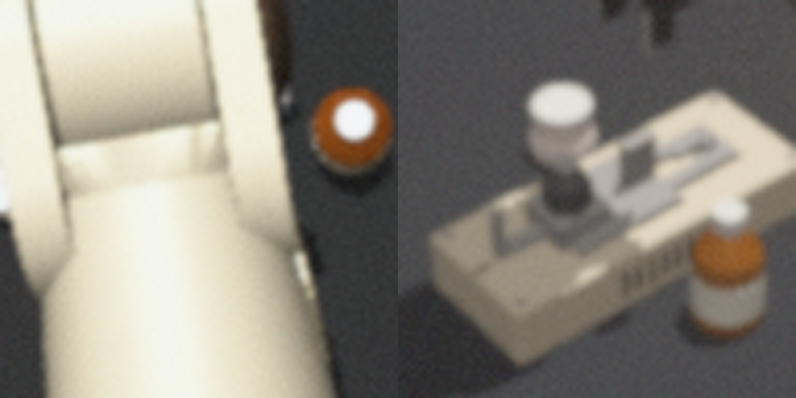

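```bash
python3 - <<'E'
from fit import *
m0=(.5477,.0783,np.radians(191.7))
for n in (0,2):
    d=load("top",n); g=d["pixels"].astype(float).mean(2)
    c=place(m0,A([(65,0)],91))[0]
    uv=proj(d,c)[0]; roi=(int(uv[0]-14),int(uv[1]-14),int(uv[0]+14),int(uv[1]+14)); a,b,e,f=roi; I=g[b:f,a:e]
    res=[]
    for deg in range(0,60,5):
        h=lambda x,y,z,r0=32/np.sqrt(3):np.array([[x+r0/1000*np.cos(np.radians(deg+30+60*i)),y+r0/1000*np.sin(np.radians(deg+30+60*i)),z] for i in range(6)])
        def fn(q,full=False):
            x,y=c[0]+q[0]*.001,c[1]+q[1]*.001
            H=fill(d,[(h(x,y,.091),255),(h(x,y,.071),255)],roi); H=fill(d,[(np.r_[h(x,y,.091),h(x,y,.072)],255)],roi,hull=True)
            Q=fill(d,[(np.c_[place((x,y,0),circ(9.5,108)[:,:3])],255)],roi) if 0 else fill(d,[(np.array([[x+.0095*np.cos(t),y+.0095*np.sin(t),.108] for t in np.linspace(0,6.28,30)]),255)],roi)
            w=np.hypot(*(np.mgrid[0:f-b,0:e-a]-np.array([f-b,e-a])[:,None,None]/2))<9.5
            M=np.column_stack([np.ones(w.sum()),H[w],Q[w]]); co,*_=np.linalg.lstsq(M,I[w],rcond=None)
            return np.abs(I[w]-M@co).mean()
        r=minimize(fn,[0,0],method="Nelder-Mead",options=dict(xatol=.05,fatol=.01,initial_simplex=[[0,0],[2,0],[0,2]])); res.append((round(r.fun,2),deg,r.x.round(1).tolist()))
    print(n,sorted(res)[:6])
E
```

```text
0 [(np.float64(17.12), 0, [-1.3, -0.7]), (np.float64(17.18), 55, [-1.5, -0.9]), (np.float64(17.46), 5, [-1.8, -0.7]), (np.float64(17.56), 50, [-1.4, -0.8]), (np.float64(18.17), 45, [-1.3, -0.7]), (np.float64(18.22), 10, [-1.4, -0.6])]
2 [(np.float64(16.59), 5, [-1.5, -0.6]), (np.float64(16.79), 10, [-1.8, -0.7]), (np.float64(16.88), 0, [-1.7, -0.7]), (np.float64(16.97), 15, [-1.7, -0.7]), (np.float64(17.77), 55, [-1.3, -0.7]), (np.float64(17.97), 20, [-1.6, -0.6])]
```

```bash
python3 -c "
from go import *
print(delta((.5467,.0772,.2604,101.75),(.483,.064,.145,126.5)))"
```

```text
[0.0, 11.54, 6.51, 0.0, -24.75, 0.0]
```

>>> arm_command(rows=[0, 0, 2, 0, -7, 0, 0.3, 0, 0, 4, 0, -14, 0, 0.3, 0, 0, 6.5, 0, -21, 0, 0.3, 0, 0, 6.5, 0, -24.75, 0, 0.3, 0, 0, 6.5, 0, -24.75, 0, 0.3, 0, 3, 6.5, 0, -24.75, 0, 0.3, 0, 6, 6.5, 0, -24.75, 0, 0.3, 0, 6, 6.5, 0, -24.75, 0, 0.3])

```text
time: 14.05
ee_pos: [0.4811, 0.0637, 0.1942]
tcp_rot: [-89.5, -0.3, 126.4]
wrist_force: [-0.2, -0.2, -1.2]
opening: 0.0556
```

```bash
python3 snap.py 7 .48 .065 .08 .1;  python3 -c "
from workcell import sensors
from go import *
o=sensors.get_obs();p=o['ee_pos']; print(delta((p[0],p[1],p[2],o['tcp_rot'][2]),(.483,.064,.145,126.5)))"
```

```text
top crop origin 268 174 scale 5.378378378378378
side crop origin 257 172 scale 5.4520547945205475
14.15 [  7.5  -4.3 -10.8  83.7   0.  -28.9] [0.4826 0.0639 0.1997] [-8.9830e+01 -1.0000e-01  1.2641e+02] [-0.1 -0.7  1. ] 0.055584523562283314
[-0.01, 5.47, -0.03, 0.0, -0.09, 0.0]
```

View pics/snap7.png

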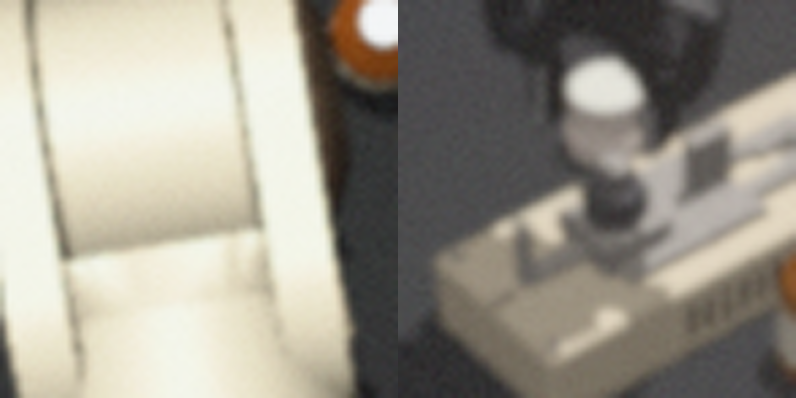

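>>> arm_command(rows=[0, 2, 0, 0, 0, 0, 0.3, 0, 4, 0, 0, 0, 0, 0.3, 0, 5.4, 0, 0, 0, 0, 0.3, 0, 5.4, 0, 0, 0, 0, 0.3, 0, 5.4, 0, 0, 0, 0, 0, 0, 5.4, 0, 0, 0, 0, -1, 0, 5.4, 0, 0, 0, 0, -1, 0, 5.4, 0, 0, 0, 0, -1, 0, 5.4, 0, 0, 0, 0, -1], force=100)

```text
time: 14.9
ee_pos: [0.4845, 0.0636, 0.1495]
tcp_rot: [-90.2, 0.2, 126.5]
wrist_force: [0.4, -4.4, 7.7]
opening: 0.0293
```

```bash
python3 snap.py 8 .48 .065 .08 .1
```

```text
top crop origin 268 174 scale 5.378378378378378
side crop origin 257 172 scale 5.4520547945205475
15.0 [  7.5  -3.8 -15.8  77.7  -0.1 -28.9] [0.4845 0.0636 0.1495] [-90.17   0.18 126.46] [ 0.6 -4.4  6.5] 0.029577085739694083
```

View pics/snap8.png

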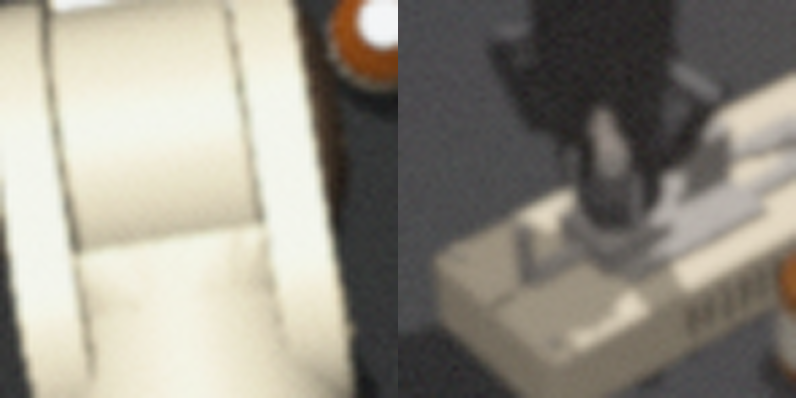

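>>> arm_command(rows=[0, 0, 0, 0, 4, 0, -1, 0, 0, 0, 0, 8, 0, -1, 0, 0, 0, 0, 12, 0, -1, 0, 0, 0, 0, 16, 0, -1, 0, 0, 0, 0, 20, 0, -1, 0, 0, 0, 0, 24, 0, -1, 0, 0, 0, 0, 28, 0, -1, 0, 0, 0, 0, 32, 0, -1, 0, 0, 0, 0, 36, 0, -1, 0, 0, 0, 0, 40, 0, -1])

```text
time: 15.83
ee_pos: [0.4845, 0.0638, 0.1495]
tcp_rot: [-90.2, 0.0, 86.3]
wrist_force: [-0.1, -3.4, 7.0]
opening: 0.0295
```

```bash
cat > st.py <<'E'
from workcell import sensors
o=sensors.get_obs();print(o['time'],o['q'].round(1),o['ee_pos'].round(4),o['tcp_rot'].round(2),o['wrist_force'].round(1),o['torque'].round(2),o['opening'])
E
python3 st.py
```

```text
15.8333 [  7.5  -3.8 -15.8  77.7  -0.1  11.2] [0.4845 0.0638 0.1495] [-90.25   0.    86.28] [-0.1 -3.4  7. ] [-0.69 -0.12  0.23] 0.029506857995260965
```

>>> arm_command(rows=[0, 0, 0, 0, 4, 0, -1, 0, 0, 0, 0, 8, 0, -1, 0, 0, 0, 0, 12, 0, -1, 0, 0, 0, 0, 16, 0, -1, 0, 0, 0, 0, 20, 0, -1, 0, 0, 0, 0, 24, 0, -1, 0, 0, 0, 0, 26, 0, -1, 0, 0, 0, 0, 26, 0, -1])

```text
time: 16.5
ee_pos: [0.4845, 0.0639, 0.1495]
tcp_rot: [-90.2, -0.1, 60.3]
wrist_force: [0.6, -2.8, 6.6]
opening: 0.0297
```

```bash
python3 st.py
```

```text
16.5 [  7.5  -3.8 -15.8  77.7  -0.   37.2] [0.4845 0.0639 0.1495] [-90.22  -0.12  60.34] [ 0.6 -2.8  6.6] [-0.5  -0.09 -0.07] 0.029655740820778344
```

>>> arm_command(rows=[0, 0, 0, 0, 2, 0, -1, 0, 0, 0, 0, 4, 0, -1, 0, 0, 0, 0, 6, 0, -1, 0, 0, 0, 0, 6, 0, -1])

```text
time: 16.83
ee_pos: [0.4845, 0.064, 0.1495]
tcp_rot: [-90.2, -0.1, 54.5]
wrist_force: [1.1, -3.4, 7.8]
opening: 0.0295
```

```bash
python3 st.py
```

```text
16.8333 [  7.5  -3.8 -15.8  77.7  -0.1  43.1] [0.4845 0.064  0.1495] [-90.21  -0.13  54.49] [ 1.1 -3.4  7.8] [-0.65 -0.14  1.58] 0.029457147753548258
```

>>> arm_command(rows=[0, 0, 0, 0, 2, 0, -1, 0, 0, 0, 0, 3, 0, -1, 0, 0, 0, 0, 3, 0, -1])

```text
time: 17.08
ee_pos: [0.4845, 0.064, 0.1495]
tcp_rot: [-90.2, -0.1, 51.6]
wrist_force: [2.0, -3.8, 7.4]
opening: 0.0292
```

```bash
python3 st.py
```

```text
17.0833 [  7.6  -3.8 -15.8  77.7  -0.1  45.9] [0.4845 0.064  0.1495] [-90.22  -0.13  51.64] [ 2.  -3.8  7.4] [-0.8  -0.11  2.5 ] 0.029210033922110877
```

>>> arm_command(rows=[0, 0, 0, 0, -2.5, 0, -1, 0, 0, 0, 0, -2.5, 0, 0, 0, 0, 0, 0, -2.5, 0, 0.3, 0, 0, 0, 0, -2.5, 0, 0.3, 0, 0, 0, 0, -2.5, 0, 0.3, 0, -2, 0, 0, -2.5, 0, 0.3, 0, -6, 0, 0, -2.5, 0, 0.3, 0, -10, 0, 0, -2.5, 0, 0.3, 0, -14, 0, 0, -2.5, 0, 0.3, 0, -14, 0, 0, -2.5, 0, 0.3])

```text
time: 17.92
ee_pos: [0.4845, 0.0641, 0.2948]
tcp_rot: [-90.4, -0.4, 53.9]
wrist_force: [1.4, 0.1, 1.1]
opening: 0.0556
```

```bash
python3 st.py;  python3 -c "
from workcell import sensors
from go import *
o=sensors.get_obs();p=o['ee_pos']; print(delta((p[0],p[1],p[2],o['tcp_rot'][2]),(.36,-.30,.29,20)))"
```

```text
17.9167 [ 7.5 -4.1 -0.  93.5  0.  43.6] [0.4845 0.0641 0.2948] [-90.41  -0.4   53.95] [1.4 0.1 1.1] [-0.02 -0.09 -0.01] 0.05557869651400039
[-36.76, 0.48, -11.37, 0.0, 33.95, 0.0]
```

>>> arm_command(rows=[-36, 0, -11, 0, 34, 0, 0.3, -36, 0, -11, 0, 34, 0, 0.3, -36, 0, -11, 0, 34, 0, 0.3, -36, 0, -11, 0, 34, 0, 0.3, -36, 0, -11, 0, 34, 0, 0.3, -36, 0, -11, 0, 34, 0, 0.3, -36, 0, -11, 0, 34, 0, 0.3, -36, 0, -11, 0, 34, 0, 0.3, -36, 0, -11, 0, 34, 0, 0.3, -36, 0, -11, 0, 34, 0, 0.3])

```text
time: 18.75
ee_pos: [0.3582, -0.297, 0.2864]
tcp_rot: [-90.1, 0.1, 19.6]
wrist_force: [0.9, 0.8, 0.3]
opening: 0.0553
```

```bash
python3 snap.py 9 .50 .065 .07 .14
python3 - <<'E'
from ov import *
for c,m in(("top",(.5477,.0783,np.radians(191.7))),("side",(.5516,.0778,np.radians(191.8)))):
    al=0; items=[(place(m,A(KO,56)),(0,0,255)),(place(m,A(KH,56)),(0,0,255)),(place(m,A(rect(-120,150,-55,55),50)),(0,255,0)),(place(m,circ(125,5,95)),(255,0,0)),(place(m,circ(125,5,60)),(255,0,0))]
    ov(c,9,items,f"pics/ov9_{c}.png")
E
python3 - <<'E'
from fit import *
m0=(.5477,.0783,np.radians(191.7))
d=load("top",9); g=d["pixels"].astype(float).mean(2)
c=place(m0,A([(65,0)],91))[0]; uv=proj(d,c)[0]; roi=(int(uv[0]-14),int(uv[1]-14),int(uv[0]+14),int(uv[1]+14)); a,b,e,f=roi; I=g[b:f,a:e]
x,y=c[0]-.0016,c[1]-.0007; res=[]
for deg in range(0,60,4):
    h=lambda z,r0=.032/np.sqrt(3):np.array([[x+r0*np.cos(np.radians(deg+30+60*i)),y+r0*np.sin(np.radians(deg+30+60*i)),z] for i in range(6)])
    H=fill(d,[(np.r_[h(.091),h(.072)],255)],roi,hull=True);Q=fill(d,[(np.array([[x+.0095*np.cos(t),y+.0095*np.sin(t),.108] for t in np.linspace(0,6.28,30)]),255)],roi)
    w=np.hypot(*(np.mgrid[0:f-b,0:e-a]-np.array([f-b,e-a])[:,None,None]/2))<9.5
    M=np.column_stack([np.ones(w.sum()),H[w],Q[w]]); co,*_=np.linalg.lstsq(M,I[w],rcond=None); res.append((round(np.abs(I[w]-M@co).mean(),2),deg))
print("hex",sorted(res)[:5])
E
```

```text
top crop origin 254 152 scale 3.8640776699029127
side crop origin 248 158 scale 3.8640776699029127
18.85 [-39.2  -7.   -3.7  93.4   0.   31.1] [ 0.3598 -0.2932  0.2866] [-8.996e+01  1.000e-02  1.974e+01] [-0.2  1.1  0.1] 0.055618050231175865
hex [(np.float64(16.35), 0), (np.float64(16.45), 56), (np.float64(16.79), 52), (np.float64(16.81), 48), (np.float64(16.93), 4)]
```

View pics/ov9_top.png

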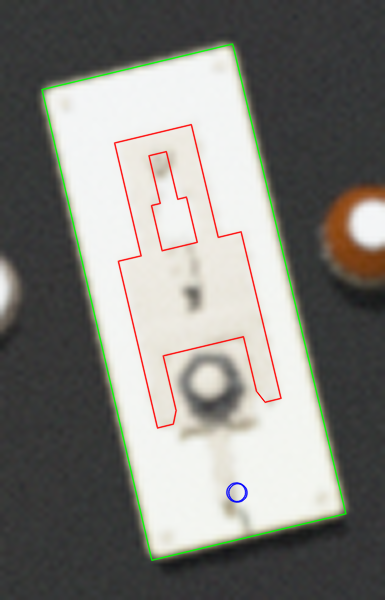

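View pics/ov9_side.png

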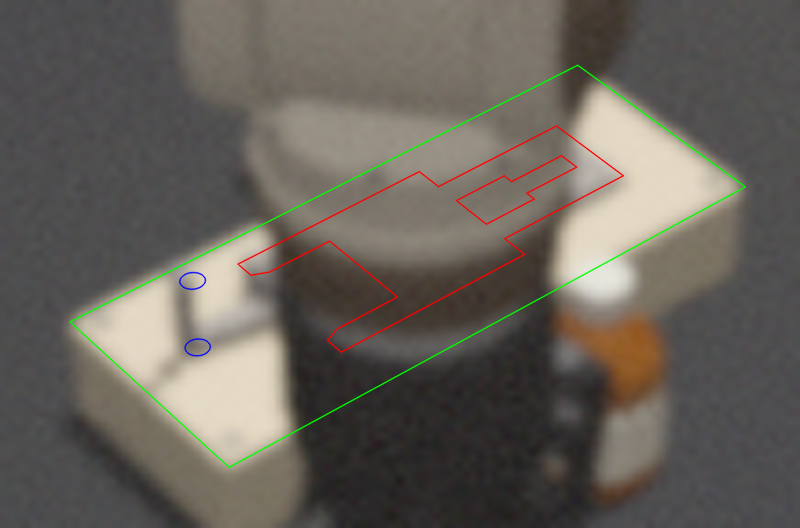

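```bash
python3 - <<'E'
from fit import *
m=(.5477,.0783,np.radians(191.7))
def ang(n0,n1):
    d0,d1=load("top",n0),load("top",n1); A0,A1=[cv2.GaussianBlur(d["pixels"].astype(np.float32).mean(2),(0,0),.7) for d in(d0,d1)]
    c=proj(d0,place(m,A([(65,0)],60))[0])[0]
    S=6; W=cv2.GaussianBlur(fill(d0,[(place(m,A(rect(83,134,-16,12),58)),255)],(0,0,640,400),S=2),(0,0),.5)>.5
    r=[]
    for al in np.arange(-.3,.31,.01):
        M=cv2.getRotationMatrix2D(tuple(map(float,c)),np.degrees(al),1) 
        B=cv2.warpAffine(A0,M,(640,400),flags=cv2.INTER_CUBIC)
        r.append((np.corrcoef(B[W],A1[W])[0,1],round(al,2)))
    print(n0,n1,sorted(r)[::-1][:3])
ang(0,2);ang(2,9);ang(0,9)
# direct: dark centroid of arm vs angle: predicted arm darkness
for n in (0,2,9):
    d=load("top",n); g=255-d["pixels"].astype(float).mean(2); r=[]
    roi=(285,195,330,250)
    I=g[roi[1]:roi[3],roi[0]:roi[2]]
    for al in np.arange(-.4,.3,.02):
        ca,sa=np.cos(al),np.sin(al);R=np.array([[ca,-sa,0],[sa,ca,0],[0,0,1]])
        T=fill(d,[(place(m,A(rect(26,56,-6,6),60)@R.T+[.065,0,0]),255)],roi)
        r.append(((T*I).sum()/T.sum(),round(al,2)))
    print(n,[(round(a,1),b) for a,b in sorted(r)[::-1][:4]])
E
```

```text
0 2 [(np.float64(0.9787357691994575), np.float64(0.1)), (np.float64(0.9763963114653424), np.float64(0.09)), (np.float64(0.9760343098499393), np.float64(0.11))]
2 9 [(np.float64(0.9783669711665836), np.float64(-0.09)), (np.float64(0.9767411412624213), np.float64(-0.08)), (np.float64(0.9742662655489768), np.float64(-0.1))]
0 9 [(np.float64(0.9940378855506267), np.float64(0.01)), (np.float64(0.9919449003605738), np.float64(0.02)), (np.float64(0.9912290593484201), np.float64(0.0))]
0 [(np.float64(31.3), np.float64(-0.12)), (np.float64(31.2), np.float64(-0.1)), (np.float64(30.9), np.float64(-0.14)), (np.float64(30.9), np.float64(-0.08))]
2 [(np.float64(29.5), np.float64(0.02)), (np.float64(29.5), np.float64(0.0)), (np.float64(29.3), np.float64(-0.02)), (np.float64(29.2), np.float64(0.04))]
9 [(np.float64(29.6), np.float64(-0.08)), (np.float64(29.6), np.float64(-0.1)), (np.float64(29.5), np.float64(-0.12)), (np.float64(29.3), np.float64(-0.06))]
```

```bash
python3 - <<'E'
from ov import *
m=(.5477,.0783,np.radians(191.7)); d=load("top",9)
lo=d["pixels"].copy().astype(float); lo=np.clip((lo-180)*3.4,0,255).astype(np.uint8)
np.savez("top9b.npz",**{**d,"pixels":lo})
ov("top","9b",[(place(m,A(KO,56)),(0,0,255)),(place(m,circ(-65,7,64)),(255,0,0))],"pics/ov9b.png")
xs=m
np.savez("top9c.npz",**{**d,"pixels":lo})
for _ in run(keeper_fit("9c",m,50,cams=("top",)),m,"keeper",np.array([.001,.001,.01])): pass
E
```

```text
keeper top [0.5805 0.0943] 189.33 res 80.15 [100.6 108.6]
```

View pics/ov9b.png

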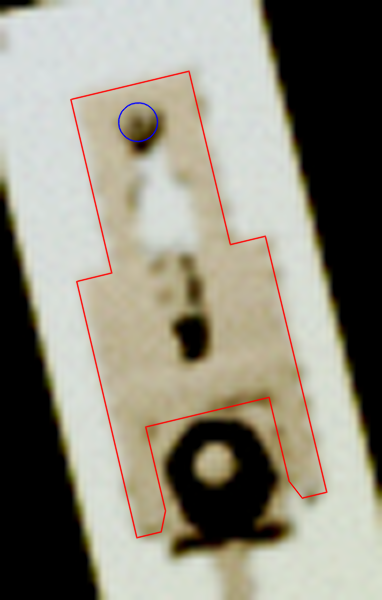

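```bash
python3 -c "
from workcell import bot; print(bot.job_done())"; python3 st.py
```

```text
the job is handed in; nothing more can be done
None
the job is handed in; nothing more can be done
```

I did all the steps and handed the job in at about 19 s of the 67 s. The interface gives no verdict, so what follows is from my own checks.

- **Adjuster:** I closed the gripper on the pin over the groove, which brought it in line (the picture gave about 0 rad). After tightening it sits at about -0.09 rad. That matches the fork's expected play of 0.08 rad and is inside the 0.14 rad limit.
- **Keeper:** I lowered it over the screw 40 mm short of home and slid it on until it stopped hard, at about 20 N. In the final top picture its outline matches the home position to within 1–2 mm.
- **Locknut:** I gripped it on its flats and turned it clockwise about 72°, until the torque rose from about 0.2 to 2.5 N m at its stop. The hex angle in the last picture fits a value of about 1.2 rad.
- **Other things on the bench:** The robot was clear of everything and the bystanders I could see stood where they had been. I did not measure their positions.

Two last checks were weaker:
- The automatic keeper fit on the final picture failed because the bright deck confused it. I judged the keeper's position by the overlay and the stop force instead.
- In the last side picture the arm hid most of the keeper. The side view that confirmed it was home was taken before the nut was turned.

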